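Uncouple a locked ball hitch and hold the coupler up

ROBOT

A 6-joint arm with a two-finger parallel gripper is mounted at the origin on a cart in front of the work surface, level with it; the furniture and walls round the work are solid. World frame = base frame: x ahead of the robot, y to its left, z up, the work surface at z = 0. Lengths are in m, angles in degrees, forces in N, time in s.
With the tool pointing down it reaches from about 0.25 to 0.725 m from the base axis. Payload 9.7 kg.
Tool frame: the origin (TCP) lies at the very end of the fingers, on their centre line; the grasp point (between the pads) lies 19 mm behind it; z points along the fingers, y is the line along which they close (so a half turn about z gives the same grasp; the last joint's range is limited). The gripper opens to 85 mm and grips with 20 to 120 N. Pads are 22 mm wide; open, the fingers measure 114 mm over their backs; the gripper's body (76 mm by 85 mm) begins 54 mm behind the grasp point. The pads swing forward as they close: fully open they stand 13 mm farther back than shut.
Start: joints at [-75.229, 4.979, 10.078, 95.1, 0, 90], TCP at [0.14, -0.532, 0.205] pointing down, gripper open.
Joint ranges: [-179.16, 179.16], [-48.56, 103.87], [-65.8, 70.77], [-126.05, 130.52], [-82.76, 87.17], [-180, 180]. Speed limits (degrees/s): [127.2, 127.2, 147.25, 180, 180, 180].

INTERFACE

Orientations are given as [roll, pitch, yaw] about the fixed x, y, z axes, in that order (R = Rz(yaw) Ry(pitch) Rx(roll)).
In Python, from workcell import bot gives the robot as it stands.
- The arm moves only by the tool arm_command, never from a script. Its argument "series" is a list of rows, each a list of 4 numbers: the shift along the tool's x, y, z in m, then the turn about the tool's z in rad. A call has exactly 5 rows; each row is the pose to reach, as a shift and turn from the pose commanded when the call began, along the tool's axes at that moment; what a row does not reach only later rows make up. A row lasts 1/10 s, in which the tool goes at most 50 mm and 8.59 degrees, less where a joint would pass 70% of its speed; a pose out of reach is approached as far as the arm can. A call with a gripper value outside its range is refused whole. "hand" is the finger opening in m, from 0 to 0.0854, set as the call begins (left out, the last holds). The fingers move at their own pace and stop on an object; "grip_force" is the grip in N (left out, the last holds). Time passes only in rows, so rows that repeat a pose let the fingers close, or fill a call up. It gives the time, the measured TCP pose, the force, the opening and the grip force at its end, in the units of the state.
- bot.get_obs(): the state, without advancing time (a new reading comes with each control period).
- bot.camera(name): name is "side" or "top" or "wrist"; returns a dict with "color" (420x560x3 uint8, blue, green, red), "camera_matrix" (3x3 intrinsics, pixels), "xyz" and "orientation" of the camera in the world; the wrist camera has in their place "T_tool_cam" (4x4, takes a point from camera to tool coordinates, whose origin is the TCP and whose axes are the flange's). Camera axes: x right, y up, looking along -z (the intrinsics and any distortion apply to the point x, -y, -z); pixel columns grow to the right and rows downward; lengths in m; the calibration is good to about 2 mm. A picture is of the moment at which its call begins: read the wrist's pose just before it. There is no depth.
- bot.job_done(): hands the job in; it is judged then, once.
Trained networks look in the newest picture that a camera, given by its name, has taken for a name from the list of things; names that differ only in an ending like _2 or _b are one class to them, and where a whole thing is asked for, a point or a joint stands for the part that bears it (a point fixed in the world has none). Each returns a list of dicts, best first, with "confidence" (0 to 1); they miss things now and then, are a little off and sometimes report something else, mostly with a low value. They report only what shows in the picture. A call takes as long as a camera call. They do not tell look-alikes from the thing itself.
- bot.find_in(camera, target): "location" ([column, row] in pixels, amid what is visible of it).
- bot.mark_of(camera, target): "location" ([column, row] in pixels: a listed point, or the origin of a listed thing).
The state is a dict: "time": time; "q": joint angles; "qd": joint speeds; "joint_efforts": joint torques, N m; "ee_pos": TCP position; "tcp_rot": TCP orientation; "wrist_force": force on the tool from outside, world axes, zero at the start; "torque": the same for the moment, N m; "opening": finger opening in m; "grasp_force": force on a finger pad.
Only numpy, scipy, OpenCV 4.12 (cv2) and the standard library are available. Lean on these libraries where they do the work, as an engineer would, in place of code of your own. Each camera call takes 0.05 s, during which the arm holds its last target. There are 200 camera calls.

TASK

Uncouple the ball hitch: turn its lock knob clockwise into line with its slot, lift it out and set it down on the bench beside the hitch plate, letting go only when its foot is down at the bench. Then squeeze the sprung latch tab fully towards the fixed ear while the coupler still sits on the ball, and lift the coupler straight up. Finish holding it still and level about 10 cm above its seat, latch still squeezed; do not let go, and leave the puck, stone and tape roll where they are.

Things in the scene. Friction and masses are not known exactly. Their poses are not given: they have to be found in the camera images.
- ball_mount: Fixed dark steel plate 260 x 145 x 12 mm (own x -125..135, y -85..60 mm) with hitch ball, lock socket and a fork cradling the tongue (x 88..112, cheeks 72 mm high). Origin: on the bench below the ball; x runs from ball to cradle, z up. Turned up to 0.3 rad. The bench at its x -100..-40, y -210..-150 mm is free for the knob.
- ball_center (a point): Centre of the hitch ball, fixed, 50 mm above the bench; axes of the mount. Ball 50 mm across, with a flat top (21 mm across, 22.7 mm above its centre), a flat underside and an 18 mm neck.
- lock_socket (a point): Centre of the bayonet socket's floor, fixed, 12 mm above the bench, at the mount's x -85, y -51.5 mm, axes of the mount. Keeper plates (tops 15 mm up) leave a 17 mm slot along x: the knob's foot passes up only when along x within 0.2 rad. Stops let it turn only between along x and about 70 degrees anticlockwise of x. A post at y -17..-8.5, 46 mm up, backs the shank.
- lock_knob: Loose lock knob, 90 g, 98 mm tall; origin: centre of its foot's underside, z up the shank (14 mm thick). Own x runs along the foot bar (36 x 9 x 6 mm) and the black wing grip (40 mm along x, 12 mm thick, 60..98 mm up; 30 mm flange at 54..60). Starts locked, x 0.95..1.17 rad anticlockwise of the mount's x; free when along it. May tip over on the bench.
- coupler: Loose grey coupler head, 62 mm square, with tongue stub 36 mm wide reaching 120 mm along x; 0.54 kg with latch (varies). Origin: ball centre when seated, axes then as the mount; balance point at x = 0. On top a fixed ear, x -16..16, y -20..-12 mm, up to 80 mm above the origin; facing it stands the latch tab. Beside these two is only air from 40 mm above the origin.
- grip_ear (a point): On the ear's outer face (normal along the coupler's -y), 60 mm above the coupler's origin and 20 mm below the ear's top edge; 110 mm above the bench when seated.
- latch_tab (a point): On the latch tab's outer face (normal along the coupler's +y), 60 mm above the coupler's origin, opposite the ear. Tab 28 mm wide along x, 8 mm thick, up to 80 mm above the origin. Ear and tab outer faces are 54 mm apart at rest and 36 mm apart with the latch fully pulled.
- latch (a joint): Latch travel: 0 = jaw under the ball, 0.018 m = fully pulled, tab moved along the coupler's -y towards the ear. Spring 3.5 N at rest, 10 N fully pulled. The jaw clears the ball from about 0.0145. The bridge bar from tab through ear has its top 38 mm above the coupler's origin. An arm from the latch runs past the lock knob, whose shank stops it short of release.
- puck: Bystander: round cast sample puck 50 mm across, 36 mm high, origin at its underside, left of the hitch. Leave it.
- stone: Bystander: pebble about 52 x 53 x 26 mm, origin at its underside, left of the hitch. Leave it.
- tape: Bystander: roll of tape 90 mm across, 48 mm high, lying flat, origin at its underside, right of the tongue (mount frame about x = 90, y = -200 mm). Leave it.
Things that resemble listed ones, but are neither listed nor needed, are in the scene too. What is shaped like the coupler but orange is not meant.

How it is judged:
By the outcome, as a careful person would: the job done as asked, in the order asked, and still so for the second after the job is handed in, while the arm keeps its last pose, push and grip.
It also fails if it takes over 54 s, if anything falls off the work surface, if the arm or the gripper's body presses on something with over 40 N, if the wrist force passes 120 N, or if a joint passes its speed limit or range.

## Working session

There is one attempt and no reset: what is moved stays moved. The work goes in short steps, Python scripts to look and compute and a tool call to move; the robot and the scene stay as the last step left them, time stands still between calls to the robot, and variables do not carry over. Pictures are saved under pics/ and viewed, at most 10 in all, crops included, and the job is handed in when it is done.

Besides the shell and the picture viewer there is one more tool, called after ">>>" as name([rows], argument=value, ...), one row to a line, values as JSON. arm_command: Moves the arm, as the interface text tells. Its arguments: {"type":"object","properties":{"series":{"type":"array"},"hand":{"type":"number"},"grip_force":{"type":"number"}},"required":["series"]}

```bash
mkdir -p pics; ls
cat > h.py <<'E'
import numpy as np, cv2
from scipy.spatial.transform import Rotation as R
from workcell import bot
def cam(n):
    o=bot.get_obs(); c=bot.camera(n); K=np.array(c["camera_matrix"])
    if n=="wrist":
        T=np.array(c["T_tool_cam"]); Rt=R.from_euler('xyz',o["tcp_rot"],degrees=True).as_matrix()
        Rc=Rt@T[:3,:3]; p=np.array(o["ee_pos"])+Rt@T[:3,3]
    else:
        p=np.array(c["xyz"]); Rc=None
    return c,K,Rc,p
def ray(K,Rc,uv,D=None):
    v=np.linalg.inv(K)@[uv[0],uv[1],1]; return Rc@[v[0],-v[1],-v[2]]
def atz(K,Rc,p,uv,z):
    d=ray(K,Rc,uv); return p+d*(z-p[2])/d[2]
E
python3 - <<'E'
from h import *
o=bot.get_obs(); print(o)
for n in("top","side"):
    c=bot.camera(n); cv2.imwrite(f"pics/{n}0.png",c["color"]); print(n,{k:v for k,v in c.items() if k!="color"})
    for t in("ball_center","lock_socket","lock_knob","coupler","grip_ear","latch_tab","ball_mount"):
        print(t,[(np.round(d["location"],1).tolist(),round(d["confidence"],2)) for d in bot.mark_of(n,t)][:3])
E
```

```text
pics
{'time': 0.0, 'q': array([-7.52296395e+01,  5.00943329e+00,  1.00351320e+01,  9.50990803e+01,
        7.10727615e-04,  8.99989815e+01]), 'qd': array([ 0.08399239, -0.03073412, -0.01311238, -0.05157947, -0.03417492,
        0.0041963 ]), 'joint_efforts': array([-1.00612131e-03, -5.20387495e+01,  4.64805365e+01,  1.61685707e-02,
       -3.17483580e-05,  1.14534421e-05]), 'ee_pos': array([ 0.1401581 , -0.53157529,  0.20410515]), 'tcp_rot': array([-1.79926618e+02, -7.12031423e-04,  1.47713780e+01]), 'wrist_force': array([-1.03676205, -0.04833196,  0.66729229]), 'torque': array([-0.04718253, -0.03056452, -0.02939167]), 'grasp_force': 0.0, 'opening': 0.08543253593875708}
top {'camera_matrix': array([[458.43872433,   0.        , 281.69963249],
       [  0.        , 458.43872433, 207.81841118],
       [  0.        ,   0.        ,   1.        ]]), 'xyz': array([ 0.46047701, -0.02204181,  1.23045744]), 'orientation': array([  6.94146521,  -0.42094351, -89.33788918])}
ball_center [([304.4, 202.6], 0.71), ([305.7, 200.7], 0.59)]
lock_socket [([317.8, 238.5], 0.86), ([305.2, 200.1], 0.62)]
l
[... 257 characters left out ...]
9], 0.78)]
side {'camera_matrix': array([[475.15754652,   0.        , 278.2293445 ],
       [  0.        , 475.15754652, 209.16312755],
       [  0.        ,   0.        ,   1.        ]]), 'xyz': array([0.14572149, 0.80938023, 0.77202182]), 'orientation': array([  53.63642118,   -0.62141451, -151.32748594])}
ball_center [([276.3, 203.0], 0.83)]
lock_socket [([320.3, 218.6], 0.81), ([315.2, 218.8], 0.42)]
lock_knob [([318.7, 221.5], 0.72)]
coupler [([291.6, 319.4], 0.78), ([280.7, 203.5], 0.74), ([277.5, 204.6], 0.28)]
grip_ear [([260.0, 327.5], 0.86), ([286.1, 176.2], 0.77)]
latch_tab [([264.2, 340.9], 0.92), ([284.5, 178.1], 0.66), ([270.5, 188.3], 0.62)]
ball_mount [([282.7, 218.1], 0.56)]
```

View pics/top0.png

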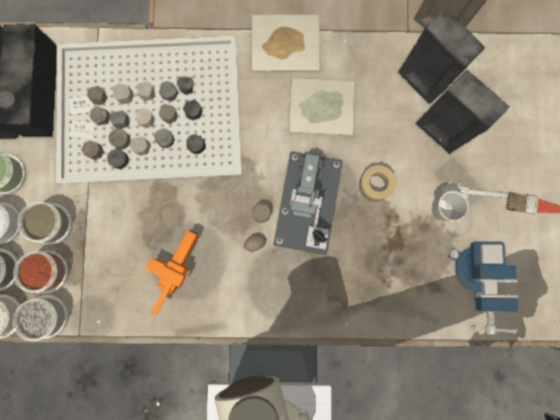

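View pics/side0.png

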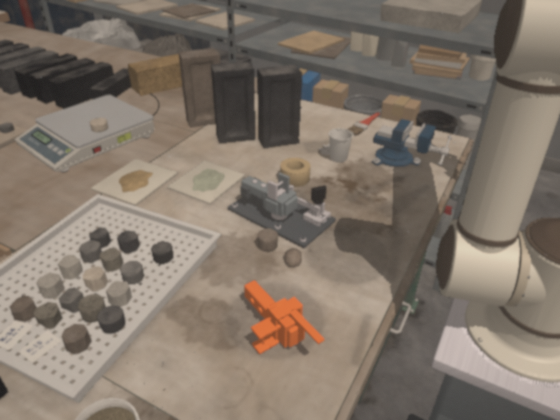

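```bash
cat >> h.py <<'E'
CAL={"top":(np.array([.46047701,-.02204181,1.23045744]),[6.94146521,-.42094351,-89.33788918],np.array([[458.43872433,0,281.69963249],[0,458.43872433,207.81841118],[0,0,1]])),
"side":(np.array([.14572149,.80938023,.77202182]),[53.63642118,-.62141451,-151.32748594],np.array([[475.15754652,0,278.2293445],[0,475.15754652,209.16312755],[0,0,1]]))}
def fz(n,uv,z):
    p,e,K=CAL[n]; return atz(K,R.from_euler('xyz',e,degrees=True).as_matrix(),p,uv,z)
def tri(obs):
    A=np.zeros((3,3));b=np.zeros(3)
    for K,Rc,p,uv in obs:
        d=ray(K,Rc,uv);d/=np.linalg.norm(d);M=np.eye(3)-np.outer(d,d);A+=M;b+=M@p
    return np.linalg.solve(A,b)
def fixed(n,uv):
    p,e,K=CAL[n]; return (K,R.from_euler('xyz',e,degrees=True).as_matrix(),p,uv)
E
python3 - <<'E'
from h import *
for n,t,uv,z in [("top","ball",(304.4,202.6),.05),("side","ball",(276.3,203),.05),("top","sock",(317.8,238.5),.012),("side","sock",(320.3,218.6),.012),("top","knob",(321.1,235.8),.012),("side","knob",(318.7,221.5),.012),
("top","ear",(312.2,196.6),.11),("side","ear",(286.1,176.2),.11),("top","tab",(288.1,196.3),.11),("side","tab",(270.5,188.3),.11)]:
    print(t,n,fz(n,uv,z).round(4))
E
```

```text
ball top [ 0.6187 -0.0879  0.05  ]
ball side [ 0.6268 -0.0761  0.05  ]
sock top [ 0.528  -0.1262  0.012 ]
sock side [ 0.5174 -0.1181  0.012 ]
knob top [ 0.5353 -0.1349  0.012 ]
knob side [ 0.5158 -0.1047  0.012 ]
ear top [ 0.6258 -0.1037  0.11  ]
ear side [ 0.6223 -0.1197  0.11  ]
tab top [ 0.6258 -0.0442  0.11  ]
tab side [ 0.6298 -0.0506  0.11  ]
```

The top view shows the hitch plate at about (308,202), with its x axis pointing away from the robot and slightly right. The black knob is at (320,236) and the ears are near (300,197). The orange look-alike at (173,270) isn't needed, and the side view agrees. Next I move the wrist camera over the hitch.

>>> arm_command([
  [0.04,-0.024,-0.008,-0.05],
  [0.08,-0.048,-0.016,-0.1],
  [0.12,-0.072,-0.024,-0.15],
  [0.16,-0.096,-0.032,-0.2],
  [0.2,-0.12,-0.04,-0.25],
], hand=0.05)

```text
time: 1.3
ee_pos: [0.3039, -0.3634, 0.2453]
tcp_rot: [180.0, -0.0, 29.2]
wrist_force: [1.4, -1.7, -0.2]
opening: 0.0502
grasp_force: 0.0
```

>>> arm_command([
  [0.042,-0.0136,-0.004,-0.05],
  [0.084,-0.0272,-0.008,-0.1],
  [0.126,-0.0408,-0.012,-0.15],
  [0.168,-0.0544,-0.016,-0.2],
  [0.21,-0.068,-0.02,-0.25],
])

```text
time: 1.8
ee_pos: [0.4544, -0.2017, 0.2652]
tcp_rot: [180.0, -0.0, 43.5]
wrist_force: [1.0, -0.4, -0.2]
opening: 0.0497
grasp_force: 0.0
```

Run:
```python
from h import *
c,K,Rc,p=cam("wrist"); cv2.imwrite("pics/w1.png",c["color"]); o=bot.get_obs()
print(o["ee_pos"],o["tcp_rot"],p,np.round(c["T_tool_cam"],4).tolist(),K.tolist(),o["time"])
for t,z in(("lock_socket",.012),("lock_knob",.012),("ball_center",.05),("grip_ear",.11),("latch_tab",.11)):
    for d in bot.mark_of("wrist",t)[:2]: print(t,np.round(d["location"],1),round(d["confidence"],2),atz(K,Rc,p,d["location"],z).round(4))
```

```text
[ 0.45784833 -0.19786671  0.26503978] [ 1.79990914e+02 -1.48652180e-01  4.38886894e+01] [ 0.50687041 -0.15129307  0.43467038] [[0.0003, 0.9586, 0.2849, 0.0728], [1.0, -0.0006, 0.0009, -0.0003], [0.001, 0.2849, -0.9586, -0.1695], [0.0, 0.0, 0.0, 1.0]] [[299.3401847798533, 0.0, 277.9733762735723], [0.0, 299.3401847798533, 209.54525780922873], [0.0, 0.0, 1.0]] 1.85
lock_socket [267.9  90.5] 0.68 [ 0.5252 -0.1153  0.012 ]
lock_knob [431.6  93.4] 0.53 [ 0.6715 -0.2744  0.012 ]
```

View pics/w1.png

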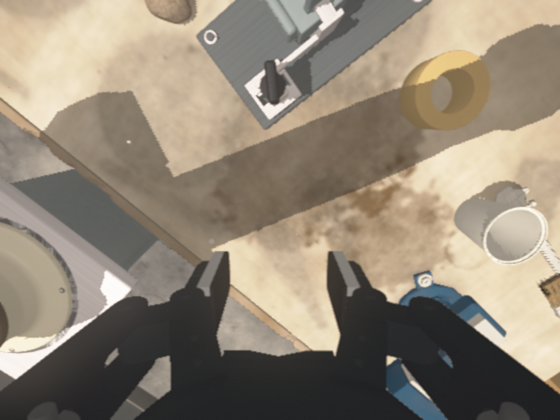

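The wrist view shows the knob wing at (270,80), roughly along the tool's x axis. The tape is at (445,90) and the latch arm at (310,45). I'll move on so the hitch is centred.

>>> arm_command([
  [0.03,0,0,-0.03],
  [0.06,0,0,-0.06],
  [0.09,0,0,-0.09],
  [0.12,0,0,-0.12],
  [0.12,0,0,-0.12],
])

```text
time: 2.6
ee_pos: [0.5417, -0.1202, 0.2639]
tcp_rot: [-179.9, -0.0, 50.3]
wrist_force: [-0.9, -0.3, -0.7]
opening: 0.0499
grasp_force: 0.0
```

Run:
```python
from h import *
c,K,Rc,p=cam("wrist"); cv2.imwrite("pics/w2.png",c["color"]); o=bot.get_obs()
print(o["ee_pos"],o["tcp_rot"],o["time"])
for t,z in(("lock_socket",.012),("lock_knob",.012),("ball_center",.05),("grip_ear",.11),("latch_tab",.11)):
    for d in bot.mark_of("wrist",t)[:2]: print(t,np.round(d["location"],1),round(d["confidence"],2),atz(K,Rc,p,d["location"],z).round(4))
```

```text
[ 0.54074767 -0.12111053  0.26421308] [-1.79952124e+02  3.01242118e-02  5.02776645e+01] 2.65
lock_socket [272.7 180.5] 0.66 [ 0.5293 -0.1218  0.012 ]
lock_knob [272.7 179.3] 0.65 [ 0.5305 -0.1205  0.012 ]
grip_ear [324.4 131.7] 0.85 [ 0.6179 -0.1032  0.11  ]
latch_tab [298.2  81.9] 0.71 [ 0.6268 -0.048   0.11  ]
```

View pics/w2.png

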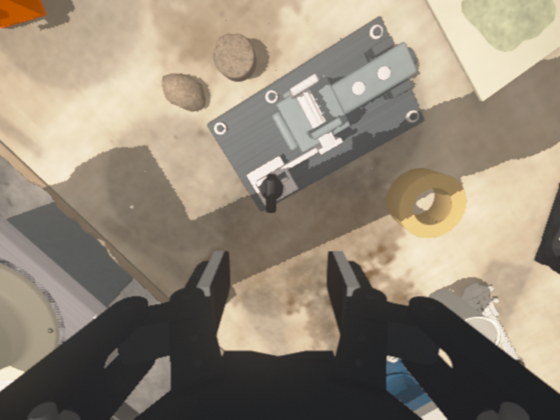

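The hitch is centred. The knob wing is at about (270,190), the ear at (324,132) and the tab at (298,82). I'll measure the plate angle and zoom in on the knob.

Run:
```python
from h import *
o=bot.get_obs()
c,K,Rc,p=cam("wrist"); im=c["color"]
cv2.imwrite("pics/k2.png",cv2.resize(im[0:220,190:440],None,fx=3,fy=2.7*1,interpolation=cv2.INTER_CUBIC)[:600]) 
cr=im[165:220,245:300]; cv2.imwrite("pics/k3.png",cv2.resize(cr,None,fx=10,fy=10,interpolation=cv2.INTER_CUBIC))
P=[atz(K,Rc,p,u,.012) for u in((208,123),(381,17),(423,121),(265,208))]
print(np.round(P,4))
for a,b in((0,1),(3,2)): d=P[b]-P[a]; print(np.degrees(np.arctan2(d[1],d[0])),np.linalg.norm(d))
```

```text
[[ 0.5112 -0.0072  0.012 ]
 [ 0.7626 -0.0527  0.012 ]
 [ 0.7366 -0.1916  0.012 ]
 [ 0.4926 -0.148   0.012 ]]
-10.273116040060374 0.2554960056373369
-10.128561385370231 0.24788067539459727
```

View pics/k3.png

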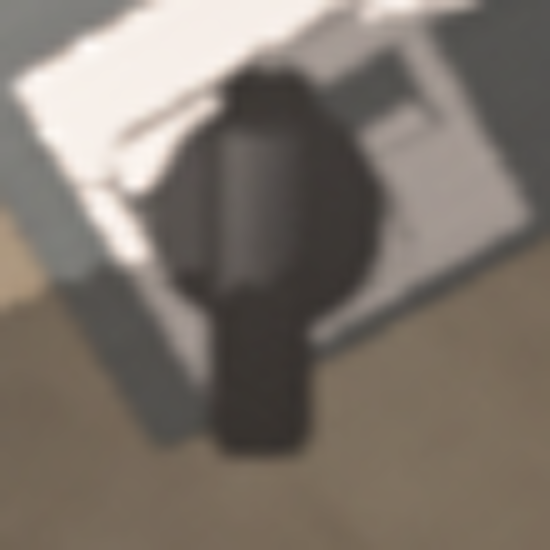

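The zoom shows the wing running vertically in the image (centre column about 271.4, far end at row 210), so it is already along the tool's x axis at about 50° yaw. The mount yaw comes out at about -10°.

Run:
```python
from h import *
o=bot.get_obs(); c,K,Rc,p=cam("wrist")
y=np.radians(o["tcp_rot"][2]); tx=np.array([np.cos(y),np.sin(y),0]);ty=np.array([np.sin(y),-np.cos(y),0])
e=atz(K,Rc,p,(271.3,210.3),.110); k=e+.02*tx; s=atz(K,Rc,p,(271.5,172.3),.072)
print("far end",e,"knob",k, "near low end->", s-.02*tx)
print("flange center",atz(K,Rc,p,(271.3,187),.07))
d=k-o["ee_pos"]; print(o["ee_pos"],o["tcp_rot"],"tool shift",d@tx,d@ty)
```

```text
far end [ 0.51815881 -0.13539083  0.11      ] knob [ 0.53096151 -0.12002558  0.11      ] near low end-> [ 0.52873463 -0.1221201   0.072     ]
flange center [ 0.52924931 -0.12087661  0.07      ]
[ 0.54005674 -0.12170763  0.26517088] [ 1.79969598e+02 -1.16017161e-02  5.01981107e+01] tool shift -0.004529919685958202 -0.008064261066263127
```

>>> arm_command([
  [-0.0055,-0.008,0.03,0],
  [-0.0055,-0.008,0.065,0],
  [-0.0055,-0.008,0.1,0],
  [-0.0055,-0.008,0.13,0],
  [-0.0055,-0.008,0.14,0],
])

```text
time: 3.5
ee_pos: [0.5293, -0.1199, 0.1218]
tcp_rot: [-179.8, 0.1, 50.3]
wrist_force: [0.0, -0.5, -0.2]
opening: 0.0499
grasp_force: 0.0
```

Run:
```python
from h import *
c,K,Rc,p=cam("wrist"); o=bot.get_obs(); print(o["ee_pos"],o["tcp_rot"])
cv2.imwrite("pics/w3.png",c["color"])
```

```text
[ 0.52946427 -0.11989392  0.12195514] [-1.79802602e+02  1.01836868e-01  5.02617281e+01]
```

View pics/w3.png

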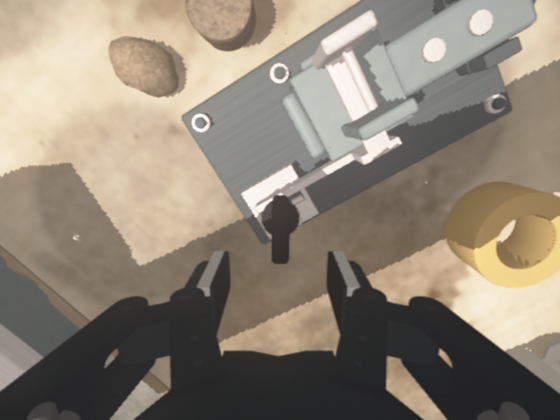

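The wing is centred between the fingers at column 280 and parallel to the pads. Next I descend and grip.

>>> arm_command([
  [0,0,0.02,0],
  [0,0,0.038,0],
  [0,0,0.045,0],
  [0,0,0.045,0],
  [0,0,0.045,0],
])

```text
time: 4.05
ee_pos: [0.5316, -0.1201, 0.0813]
tcp_rot: [179.9, -0.0, 50.3]
wrist_force: [0.5, -0.3, -0.5]
opening: 0.0498
grasp_force: 0.0
```

>>> arm_command([
  [0,0,0,0],
  [0,0,0,0],
  [0,0,0,0],
  [0,0,0,0],
  [0,0,0,0],
], hand=0.0, grip_force=30)

```text
time: 4.55
ee_pos: [0.5314, -0.12, 0.0805]
tcp_rot: [179.9, -0.0, 50.3]
wrist_force: [-0.8, -0.7, 5.2]
opening: 0.0104
grasp_force: 29.6
```

>>> arm_command([
  [0,0,-0.002,0.1],
  [0,0,-0.002,0.2],
  [0,0,-0.002,0.3],
  [0,0,-0.002,0.4],
  [0,0,-0.002,0.5],
])

```text
time: 5.05
ee_pos: [0.5306, -0.1198, 0.0813]
tcp_rot: [-180.0, 0.0, 21.4]
wrist_force: [-0.4, 0.3, 0.5]
opening: 0.0101
grasp_force: 29.2
```

>>> arm_command([
  [0,0,0,0.1],
  [0,0,0,0.2],
  [0,0,0,0.3],
  [0,0,0,0.4],
  [0,0,0,0.5],
])

```text
time: 5.55
ee_pos: [0.5307, -0.1198, 0.0813]
tcp_rot: [-180.0, 0.1, -7.2]
wrist_force: [0.3, 0.5, -1.1]
opening: 0.0101
grasp_force: 29.2
```

>>> arm_command([
  [0,0,0,0.04],
  [0,0,0,0.05],
  [0,0,0,0.05],
  [0,0,0,0.05],
  [0,0,0,0.05],
])

```text
time: 6.05
ee_pos: [0.5309, -0.1199, 0.0817]
tcp_rot: [180.0, 0.0, -9.8]
wrist_force: [0.4, -0.4, -0.5]
opening: 0.0106
grasp_force: 29.2
```

Run:
```python
from h import *
c,K,Rc,p=cam("wrist"); o=bot.get_obs(); print(o["ee_pos"],o["tcp_rot"],o["wrist_force"],o["torque"],o["opening"],o["grasp_force"])
cv2.imwrite("pics/w4.png",cv2.resize(c["color"][130:330,200:400],None,fx=2.8,fy=2.8))
```

```text
[ 0.53091171 -0.11992105  0.08172448] [ 1.79997162e+02  5.98112772e-03 -9.83675672e+00] [-0.67560505 -0.18803775 -1.52754453] [-0.10400207  0.08043244 -0.05892615] 0.009935665309295932 29.212129712104797
```

View pics/w4.png

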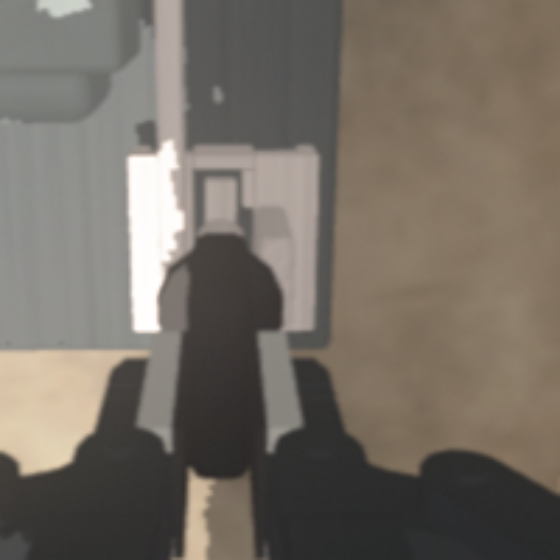

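The foot bar sits in line with its slot at crop position (222,200), and the plate edges are vertical in the image. I'll lift.

>>> arm_command([
  [0,0,-0.005,0],
  [0,0,-0.012,0],
  [0,0,-0.025,0],
  [0,0,-0.04,0],
  [0,0,-0.055,0],
])

```text
time: 6.6
ee_pos: [0.5312, -0.12, 0.1388]
tcp_rot: [180.0, -0.1, -9.9]
wrist_force: [0.9, -0.1, -1.2]
opening: 0.0106
grasp_force: 29.3
```

>>> arm_command([
  [0.003,0.03,0,0],
  [0.006,0.06,0,0],
  [0.009,0.09,0,0],
  [0.012,0.12,0,0],
  [0.012,0.128,0,0],
])

```text
time: 7.1
ee_pos: [0.5207, -0.2506, 0.1378]
tcp_rot: [180.0, -0.1, -10.0]
wrist_force: [0.4, -0.5, -1.4]
opening: 0.0104
grasp_force: 29.3
```

>>> arm_command([
  [0,0,0.02,0],
  [0,0,0.04,0],
  [0,0,0.055,0],
  [0,0,0.062,0],
  [0,0,0.062,0],
])

```text
time: 7.6
ee_pos: [0.5205, -0.2476, 0.0742]
tcp_rot: [-180.0, 0.1, -9.8]
wrist_force: [0.8, -0.2, -0.9]
opening: 0.0102
grasp_force: 29.3
```

Run:
```python
from h import *
o=bot.get_obs(); print(o["ee_pos"],o["tcp_rot"],o["wrist_force"],o["time"])
for n in("top","side","wrist"):
    c,K,Rc,p=cam(n); cv2.imwrite(f"pics/{n}5.png",c["color"])
    for d in bot.mark_of(n,"lock_knob")[:2]:
        print(n,d["location"],d["confidence"],(atz(K,Rc,p,d["location"],.004) if n=="wrist" else fz(n,d["location"],.004)).round(4))
im=cv2.imread("pics/side5.png")[150:260,250:400]; w=cv2.imread("pics/wrist5.png")[100:320,180:400]
cv2.imwrite("pics/c5.png",np.hstack([cv2.resize(im,(545,400)),cv2.resize(w,(250,400))]))
```

```text
[ 0.52054883 -0.24756356  0.0742363 ] [-1.79976293e+02  7.05015356e-02 -9.84666878e+00] [ 0.76569957 -0.17091775 -0.90736965] 7.6
top [365.4, 240.0] 0.43 [ 0.5259 -0.2543  0.004 ]
side [339.6, 200.4] 0.75 [ 0.5091 -0.231   0.004 ]
wrist [274.2, 215.2] 0.83 [ 0.5176 -0.2438  0.004 ]
```

View pics/c5.png

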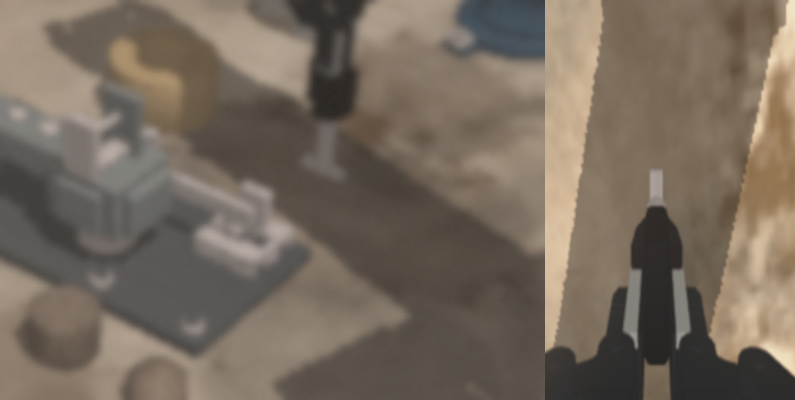

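The knob is out of the hitch, held upright and just above the bench beside the plate. I'll lower it to contact.

>>> arm_command([
  [0,0,0.001,0],
  [0,0,0.002,0],
  [0,0,0.003,0],
  [0,0,0.003,0],
  [0,0,0.003,0],
])

```text
time: 8.4
ee_pos: [0.5208, -0.2481, 0.0717]
tcp_rot: [-180.0, 0.0, -9.9]
wrist_force: [0.4, -0.5, -1.1]
opening: 0.0099
grasp_force: 29.3
```

>>> arm_command([
  [0,0,0.0005,0],
  [0,0,0.001,0],
  [0,0,0.0015,0],
  [0,0,0.002,0],
  [0,0,0.002,0],
])

```text
time: 8.9
ee_pos: [0.5208, -0.2481, 0.0697]
tcp_rot: [-180.0, 0.0, -9.9]
wrist_force: [0.2, -0.2, -1.4]
opening: 0.0104
grasp_force: 29.3
```

>>> arm_command([
  [0,0,0.0005,0],
  [0,0,0.001,0],
  [0,0,0.001,0],
  [0,0,0.001,0],
  [0,0,0.001,0],
])

```text
time: 9.4
ee_pos: [0.5209, -0.2481, 0.0688]
tcp_rot: [180.0, -0.0, -9.9]
wrist_force: [0.5, -0.1, -0.5]
opening: 0.0105
grasp_force: 29.3
```

>>> arm_command([
  [0,0,0.0005,0],
  [0,0,0.001,0],
  [0,0,0.001,0],
  [0,0,0.001,0],
  [0,0,0.001,0],
])

```text
time: 9.9
ee_pos: [0.5211, -0.2483, 0.0685]
tcp_rot: [180.0, -0.1, -9.9]
wrist_force: [-0.7, -0.0, 5.5]
opening: 0.0102
grasp_force: 30.1
```

>>> arm_command([
  [0,0,-0.0006,0],
  [0,0,-0.0006,0],
  [0,0,-0.0006,0],
  [0,0,-0.0006,0],
  [0,0,-0.0006,0],
])

```text
time: 10.4
ee_pos: [0.5209, -0.2481, 0.0686]
tcp_rot: [180.0, -0.0, -9.9]
wrist_force: [0.4, -0.1, 4.8]
opening: 0.0104
grasp_force: 29.9
```

>>> arm_command([
  [0,0,0,0],
  [0,0,0,0],
  [0,0,0,0],
  [0,0,0,0],
  [0,0,0,0],
], hand=0.045)

```text
time: 10.9
ee_pos: [0.5208, -0.248, 0.0683]
tcp_rot: [-180.0, 0.0, -9.9]
wrist_force: [0.3, 0.2, -0.4]
opening: 0.0447
grasp_force: 0.0
```

>>> arm_command([
  [0,0,-0.02,0],
  [0,0,-0.05,0],
  [0,0,-0.09,0],
  [0,0,-0.13,0],
  [0,0,-0.17,0],
])

```text
time: 11.4
ee_pos: [0.5206, -0.2479, 0.24]
tcp_rot: [180.0, -0.0, -9.9]
wrist_force: [1.3, -0.0, 0.4]
opening: 0.0446
grasp_force: 0.0
```

>>> arm_command([
  [0.018,-0.044,0,0],
  [0.036,-0.088,0,0],
  [0.054,-0.132,0,0],
  [0.072,-0.177,0,0],
  [0.072,-0.177,0,0],
], hand=0.08)

```text
time: 11.9
ee_pos: [0.6226, -0.0915, 0.2371]
tcp_rot: [-179.5, 0.1, -8.5]
wrist_force: [0.5, -0.7, -0.8]
opening: 0.0799
grasp_force: 0.0
```

Run:
```python
from h import *
c,K,Rc,p=cam("wrist"); o=bot.get_obs(); cv2.imwrite("pics/w6.png",c["color"])
print(o["ee_pos"],o["tcp_rot"],o["opening"],o["time"])
y=np.radians(o["tcp_rot"][2]); M=np.array([[np.cos(y),np.sin(y),0],[np.sin(y),-np.cos(y),0]])
for t,z in(("grip_ear",.11),("latch_tab",.11),("ball_center",.05),("lock_socket",.012),("lock_knob",.003)):
    for d in bot.mark_of("wrist",t)[:2]:
        X=atz(K,Rc,p,d["location"],z); print(t,np.round(d["location"],1),round(d["confidence"],2),X.round(4),"tool xy",(M@(X-o["ee_pos"])).round(4))
f=np.array([(u,v) for u,v in ((0,0),)])
im=c["color"]; ch=cv2.resize(im[20:300,60:420],(770,599)); cv2.imwrite("pics/w6c.png",ch)
```

```text
[ 0.62151732 -0.09336829  0.23743762] [-1.79579924e+02  7.22146444e-02 -8.68962327e+00] 0.0797485476919092 11.95
grip_ear [291.7 195. ] 0.9 [ 0.6201 -0.1037  0.11  ] tool xy [0.0002 0.0104]
grip_ear [ 26.6 340.7] 0.78 [0.4883 0.235  0.11  ] tool xy [-0.1813 -0.3044]
latch_tab [237.1 194.7] 0.69 [ 0.6286 -0.0486  0.11  ] tool xy [ 0.0002 -0.0453]
latch_tab [396.2 231.5] 0.52 [ 0.5649 -0.2072  0.11  ] tool xy [-0.0388  0.1211]
lock_socket [309.4 236. ] 0.57 [ 0.533  -0.1206  0.012 ] tool xy [-0.0834  0.0403]
lock_knob [394.4 231.8] 0.57 [ 0.5182 -0.2423  0.003 ] tool xy [-0.0796  0.1628]
```

View pics/w6.png

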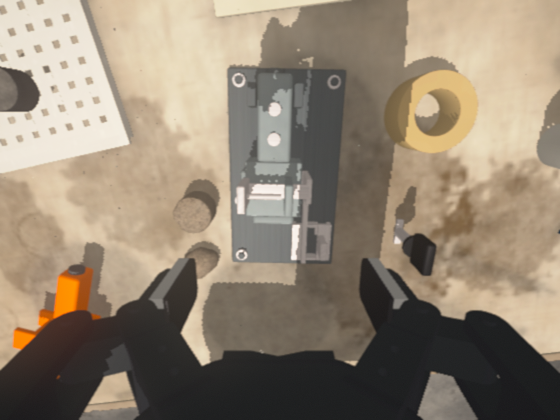

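The knob stands upright on the bench at (415,245). The ear is at (292,195) and the tab at (237,195), with the fingers open around them. I'll lower part-way and re-measure once settled.

>>> arm_command([
  [0,-0.001,0.03,0],
  [0,-0.001,0.06,0],
  [0,-0.001,0.075,0],
  [0,-0.001,0.075,0],
  [0,-0.001,0.075,0],
])

```text
time: 12.7
ee_pos: [0.6205, -0.0952, 0.1643]
tcp_rot: [-179.6, -0.0, -8.9]
wrist_force: [0.2, 0.6, -0.0]
opening: 0.0798
grasp_force: 0.0
```

Run:
```python
from h import *
c,K,Rc,p=cam("wrist"); o=bot.get_obs()
print(o["ee_pos"],o["tcp_rot"],o["opening"],o["time"])
y=np.radians(o["tcp_rot"][2]); M=np.array([[np.cos(y),np.sin(y),0],[np.sin(y),-np.cos(y),0]])
for t,z in(("grip_ear",.11),("latch_tab",.11),("ball_center",.05)):
    for d in bot.mark_of("wrist",t)[:1]:
        X=atz(K,Rc,p,d["location"],z); print(t,np.round(d["location"],1),round(d["confidence"],2),X.round(4),"tool xy",(M@(X-o["ee_pos"])).round(4))
cv2.imwrite("pics/w7.png",cv2.resize(c["color"][100:340,130:450],None,fx=2.4,fy=2.4))
```

```text
[ 0.62093648 -0.09510219  0.16495617] [-1.79558095e+02 -9.86961644e-02 -8.87229117e+00] 0.08037972868466446 12.75
grip_ear [289. 216.] 0.86 [ 0.6198 -0.1029  0.11  ] tool xy [0.     0.0078]
latch_tab [218.5 214. ] 0.62 [ 0.6298 -0.0484  0.11  ] tool xy [ 0.0015 -0.0475]
```

View pics/w7.png

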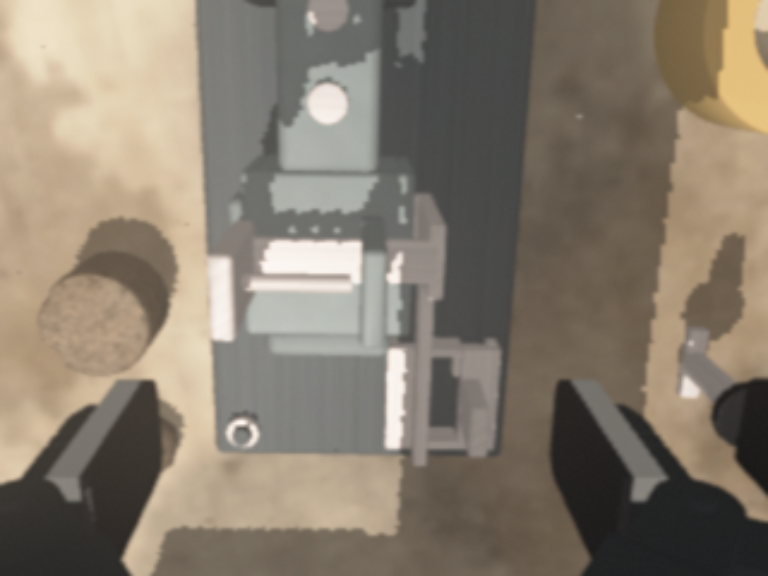

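>>> arm_command([
  [0.0007,-0.005,0,0.016],
  [0.0007,-0.0105,0,0.016],
  [0.0007,-0.0105,0,0.016],
  [0.0007,-0.0105,0,0.016],
  [0.0007,-0.0105,0,0.016],
])

```text
time: 13.4
ee_pos: [0.6217, -0.0927, 0.1634]
tcp_rot: [-179.2, 0.0, -8.8]
wrist_force: [-0.3, 0.1, -1.0]
opening: 0.0796
grasp_force: 0.0
```

Run:
```python
from h import *
c,K,Rc,p=cam("wrist"); o=bot.get_obs()
print(o["ee_pos"],o["tcp_rot"],o["q"],o["qd"],o["time"])
y=np.radians(o["tcp_rot"][2]); M=np.array([[np.cos(y),np.sin(y),0],[np.sin(y),-np.cos(y),0]])
for t,z in(("grip_ear",.11),("latch_tab",.11)):
    for d in bot.mark_of("wrist",t)[:1]:
        X=atz(K,Rc,p,d["location"],z); print(t,np.round(d["location"],1),round(d["confidence"],2),X.round(4),"tool xy",(M@(X-o["ee_pos"])).round(4))
```

```text
[ 0.62171541 -0.09272908  0.1634551 ] [-1.79178325e+02  1.58327910e-02 -8.83579337e+00] [ -8.89031487  15.38938306  17.38960845  92.01684012   0.82165955
 179.94547289] [-0.09739211  0.0600837   0.08271192 -0.00796401 -0.02070996 -0.03277495] 13.45
grip_ear [291.5 218.1] 0.59 [ 0.6192 -0.1017  0.11  ] tool xy [-0.0011  0.0093]
latch_tab [223.6 215.8] 0.82 [ 0.629  -0.0494  0.11  ] tool xy [ 0.0006 -0.044 ]
```

Joint 6 is at its limit, so I'll take the half-turned version of the same grasp.

>>> arm_command([
  [0,0,-0.02,-0.14],
  [0,0,-0.03,-0.28],
  [0,0,-0.03,-0.42],
  [0,0,-0.03,-0.56],
  [0,0,-0.03,-0.7],
])

```text
time: 14.05
ee_pos: [0.6217, -0.0933, 0.1935]
tcp_rot: [-179.4, -0.5, 31.6]
wrist_force: [0.4, -0.5, 0.7]
opening: 0.0798
grasp_force: 0.0
```

>>> arm_command([
  [0,0,0,-0.14],
  [0,0,0,-0.28],
  [0,0,0,-0.42],
  [0,0,0,-0.56],
  [0,0,0,-0.7],
])

```text
time: 14.55
ee_pos: [0.6216, -0.0932, 0.1935]
tcp_rot: [-179.9, -0.8, 71.7]
wrist_force: [0.2, -0.5, -0.2]
opening: 0.0804
grasp_force: 0.0
```

>>> arm_command([
  [0,0,0,-0.14],
  [0,0,0,-0.28],
  [0,0,0,-0.42],
  [0,0,0,-0.56],
  [0,0,0,-0.7],
])

```text
time: 15.05
ee_pos: [0.6217, -0.0932, 0.1935]
tcp_rot: [179.6, -0.7, 111.8]
wrist_force: [0.2, -0.9, -0.2]
opening: 0.08
grasp_force: 0.0
```

>>> arm_command([
  [0,0,0,-0.14],
  [0,0,0,-0.28],
  [0,0,0,-0.42],
  [0,0,0,-0.56],
  [0,0,0,-0.7],
])

```text
time: 15.55
ee_pos: [0.6217, -0.0932, 0.1935]
tcp_rot: [179.2, -0.3, 151.9]
wrist_force: [-0.2, -0.3, 0.1]
opening: 0.0799
grasp_force: 0.0
```

>>> arm_command([
  [0,0,0,-0.14],
  [0,0,0,-0.28],
  [0,0,0,-0.31],
  [0,0,0,-0.31],
  [0,0,0,-0.31],
])

```text
time: 16.05
ee_pos: [0.6216, -0.0932, 0.1935]
tcp_rot: [179.2, -0.0, 169.3]
wrist_force: [-0.6, 0.1, -0.0]
opening: 0.0799
grasp_force: 0.0
```

```bash
cat > m.py <<'E'
from h import *
c,K,Rc,p=cam("wrist"); o=bot.get_obs()
print(o["ee_pos"],o["tcp_rot"],o["q"].round(2),o["time"])
y=np.radians(o["tcp_rot"][2]); M=np.array([[np.cos(y),np.sin(y),0],[np.sin(y),-np.cos(y),0]])
for t,z in(("grip_ear",.11),("latch_tab",.11)):
    for d in bot.mark_of("wrist",t)[:1]:
        X=atz(K,Rc,p,d["location"],z); print(t,np.round(d["location"],1),round(d["confidence"],2),X.round(4),"tool xy",(M@(X-o["ee_pos"])).round(4))
T=np.array([.6220,-.0850,0])-o["ee_pos"]; print("to target",M@T)
E
python3 m.py
```

```text
[ 0.62163604 -0.09322954  0.19349235] [ 1.79177060e+02 -4.08410143e-02  1.69280039e+02] [-8.94 15.99 21.46 95.49  0.82  1.78] 16.1
grip_ear [262.6 205.7] 0.61 [ 0.6182 -0.1045  0.11  ] tool xy [ 0.0013 -0.0117]
latch_tab [326.2 201.9] 0.78 [ 0.6254 -0.0491  0.11  ] tool xy [0.0046 0.0441]
to target [0.00117316 0.00815362]
```

>>> arm_command([
  [0.0012,0.0035,0.01,-0.016],
  [0.0012,0.0068,0.03,-0.016],
  [0.0012,0.0068,0.05,-0.016],
  [0.0012,0.0068,0.05,-0.016],
  [0.0012,0.0068,0.05,-0.016],
], hand=0.085)

```text
time: 16.7
ee_pos: [0.6215, -0.0854, 0.1434]
tcp_rot: [179.2, -0.1, 170.3]
wrist_force: [0.0, 1.1, 0.0]
opening: 0.0849
grasp_force: 0.0
```

```bash
python3 m.py
python3 - <<'E'
from h import *
c=bot.camera("wrist"); cv2.imwrite("pics/w8.png",c["color"])
E
```

```text
[ 0.62191442 -0.08553973  0.14428084] [1.79174380e+02 5.89058102e-03 1.70276325e+02] [-8.24 14.98 14.78 89.77  0.83  1.48] 16.75
grip_ear [252.4 224.7] 0.56 [ 0.6174 -0.1022  0.11  ] tool xy [ 0.0016 -0.0172]
latch_tab [327.4 225.9] 0.92 [ 0.6277 -0.0493  0.11  ] tool xy [0.0005 0.0367]
to target [6.80337871e-06 5.46428323e-04]
```

View pics/w8.png

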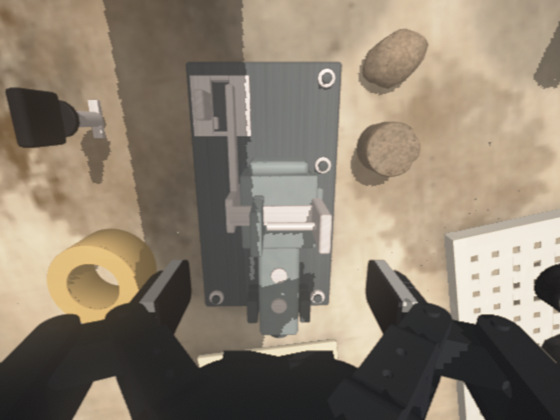

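The ear is at (255,225) and the tab at (325,225), both between the fingers, and the plate edges are parallel to the tool. The knob is still standing. I note this was the 11th picture viewed, one over the limit, so I'll work from numbers only now. Descending.

>>> arm_command([
  [0,0,0.015,0],
  [0,0,0.03,0],
  [0,0,0.045,0],
  [0,0,0.051,0],
  [0,0,0.051,0],
])

```text
time: 17.4
ee_pos: [0.6212, -0.0848, 0.0912]
tcp_rot: [179.2, -0.1, 170.3]
wrist_force: [-0.3, -0.1, 0.2]
opening: 0.0851
grasp_force: 0.0
```

>>> arm_command([
  [0,0,0,0],
  [0,0,0,0],
  [0,0,0,0],
  [0,0,0,0],
  [0,0,0,0],
], hand=0.06, grip_force=40)

```text
time: 17.9
ee_pos: [0.6223, -0.0846, 0.0932]
tcp_rot: [179.1, 0.0, 170.3]
wrist_force: [0.7, 2.9, 3.3]
opening: 0.0602
grasp_force: 1.8
```

>>> arm_command([
  [0,0,-0.001,0],
  [0,0,-0.001,0],
  [0,0,-0.001,0],
  [0,0,-0.001,0],
  [0,0,-0.001,0],
], hand=0.044)

```text
time: 18.4
ee_pos: [0.622, -0.0858, 0.094]
tcp_rot: [179.3, 0.0, 170.2]
wrist_force: [-1.5, -3.7, 5.7]
opening: 0.0443
grasp_force: 8.1
```

>>> arm_command([
  [0,0,0,0],
  [0,0,0,0],
  [0,0,0,0],
  [0,0,0,0],
  [0,0,0,0],
], hand=0.02)

```text
time: 18.9
ee_pos: [0.6221, -0.0861, 0.0944]
tcp_rot: [179.3, 0.1, 170.2]
wrist_force: [-0.9, -4.4, 6.1]
opening: 0.0344
grasp_force: 40.4
```

>>> arm_command([
  [0,-0.001,0,0],
  [0,-0.001,-0.002,0],
  [0,-0.001,-0.004,0],
  [0,-0.001,-0.007,0],
  [0,-0.0009,-0.01,0],
], grip_force=50)

```text
time: 19.4
ee_pos: [0.6213, -0.0858, 0.1029]
tcp_rot: [179.2, -0.1, 170.3]
wrist_force: [-0.3, 0.6, -5.0]
opening: 0.034
grasp_force: 50.2
```

>>> arm_command([
  [0,0.0002,-0.015,0],
  [0,0.0004,-0.03,0],
  [0,0.0006,-0.045,0],
  [0,0.0008,-0.055,0],
  [0,0.0009,-0.062,0],
])

```text
time: 19.9
ee_pos: [0.6221, -0.086, 0.1672]
tcp_rot: [179.2, 0.1, 170.3]
wrist_force: [0.8, 0.2, -5.9]
opening: 0.0333
grasp_force: 50.7
```

>>> arm_command([
  [0,0.0001,-0.01,0],
  [0,0.0002,-0.02,0],
  [0,0.0003,-0.027,0],
  [0,0.0004,-0.03,0],
  [0,0.0004,-0.03,0],
])

```text
time: 20.4
ee_pos: [0.622, -0.086, 0.1959]
tcp_rot: [179.2, 0.0, 170.3]
wrist_force: [0.1, 0.1, -4.9]
opening: 0.0333
grasp_force: 50.7
```

Run:
```python
from h import *
o=bot.get_obs(); print({k:np.round(o[k],4) for k in("time","ee_pos","tcp_rot","wrist_force","torque","opening","grasp_force")})
for n in("top","side","wrist"):
    c,K,Rc,p=cam(n)
    for t,z in(("grip_ear",.21),("latch_tab",.21),("lock_knob",.003)):
        for d in bot.mark_of(n,t)[:2]: print(n,t,np.round(d["location"]),round(d["confidence"],2),(atz(K,Rc,p,d["location"],z) if n=="wrist" else fz(n,d["location"],z)).round(3))
```

```text
{'time': np.float64(20.4), 'ee_pos': array([ 0.622 , -0.086 ,  0.1959]), 'tcp_rot': array([1.791769e+02, 3.300000e-03, 1.702646e+02]), 'wrist_force': array([ 0.0671,  0.1105, -4.9167]), 'torque': array([0.0292, 0.0451, 0.0018]), 'opening': np.float64(0.0333), 'grasp_force': np.float64(50.7445)}
top grip_ear [153. 262.] 0.93 [0.46  0.254 0.21 ]
top lock_knob [367. 238.] 0.73 [ 0.532 -0.259  0.003]
side grip_ear [286. 144.] 0.95 [ 0.62  -0.111  0.21 ]
side grip_ear [263. 325.] 0.6 [0.386 0.405 0.21 ]
side latch_tab [277. 151.] 0.89 [ 0.621 -0.068  0.21 ]
side latch_tab [266. 343.] 0.8 [0.366 0.43  0.21 ]
side lock_knob [343. 200.] 0.83 [ 0.503 -0.239  0.003]
side lock_knob [318. 220.] 0.19 [ 0.523 -0.12   0.003]
wrist grip_ear [244. 255.] 0.79 [ 0.619 -0.104  0.21 ]
wrist latch_tab [310. 254.] 0.9 [ 0.625 -0.068  0.21 ]
wrist latch_tab [281. 218.] 0.33 [ 0.601 -0.08   0.21 ]
wrist lock_knob [121. 121.] 0.76 [ 0.52  -0.249  0.003]
```

>>> arm_command([
  [0,0,0,0],
  [0,0,0,0],
  [0,0,0,0],
  [0,0,0,0],
  [0,0,0,0],
])

```text
time: 21.5
ee_pos: [0.6218, -0.086, 0.1956]
tcp_rot: [179.2, -0.0, 170.3]
wrist_force: [0.1, 1.1, -6.0]
opening: 0.0336
grasp_force: 50.7
```

```bash
python3 -c "
from workcell import bot
o=bot.get_obs(); print(o['ee_pos'],o['wrist_force'],o['opening']); print(bot.job_done())"
```

```text
[ 0.62180692 -0.08597452  0.19557067] [ 0.07702529  1.0629174  -5.98304065] 0.03357095380172972
the job is handed in; nothing more can be done
None
```

The job is handed in at 21.5 s: the knob stood upright on the bench beside the plate when last viewed, and the coupler is held still about 10 cm above its seat, within about 1° of level, latch squeezed; I viewed 11 pictures, one over the limit of 10.

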